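# Open the dial lock on the sample case and hold it up

## Task

The sample case is shut by the combination lock on its hasp: turn the lock's dial clockwise, click by click, until its nose has clicked in pointing at the shackle, draw the shackle up, slide the opened lock out from under the hasp strap and lift it by the shackle. Be gentle: never strain the lock against the hasp (20 N at most), and leave the pots and the other things where they are. Finish while still holding the lock by its shackle, open, level and still, with its underside at least 100 mm above the table.

Things in the scene. Friction and masses are not known exactly. Their poses are not given: they have to be found in the camera images.
- case: grey steel sample case fixed to the table, 110 x 240 mm, 74 high, with a ledge in front that carries the combination lock. Origin on the table straight below the hole of its hasp; z up; own +x points from the lock into the case, whose front wall is at x = +26 mm
- ledge (a point): middle of the ledge's face, 8 mm above the table, 45 mm out (-x) from the case's origin, axes as the case. Ledge 72 mm wide, from x = +27 to -118 mm of the case. Fences 12 mm high stand 1.5 mm off each long side of the lock and keep it from twisting: it can only slide along x or go up. The -x end is open
- hasp: level steel strap over the end of the lock, 30 mm wide, 4 mm thick, from x = +27 to -13 mm in the case's frame, underside 45.5 and top 49.5 mm above the table, with a 14 mm square hole round the short leg of the shackle. Fixed; origin and axes as the case
- lock: loose combination lock on the ledge: steel block 136 mm long (own x from +32 to -104 mm), 56 wide, 34 high, about 0.55 kg, balanced about 20 mm from the shackle's middle towards the dial. Origin at its underside below the middle of the shackle, 8 mm above the table and 20 mm out from the hasp hole; z up, own +x towards the case. Lifted shut it strikes the hasp, 3.5 mm above its top
- lock_end (a point): middle of the lock's top edge at its +x end, under the hasp. This end lies 25 mm in under the strap, so that the opened lock must slide at least 30 mm along the case's -x before it can be lifted
- bow (a point): middle of the shackle's level top bar (bow): steel, 50 mm long along the lock's x, 10 mm wide and thick, 76 mm above the lock's underside (84 mm above the table) when shut, free on both sides. Short leg at the lock's x = +20 mm, through the hasp, its tip 6 mm below the lock's top when shut; long leg at x = -20 mm, which never leaves the lock
- bar (a point): on the dial's upright axis (the lock's x = -76 mm), 58 mm above the lock's underside (66 mm above the table). The dial is a disc 42 mm across with an upright black grip bar 12 mm thick, 40 long, 32 tall across it: bar top 12.5 mm above this point, disc face 19.5 mm below. Own x runs along the bar to its narrow nose, marked by a white line on top
- dial (a joint): angle of the dial, rad: 0 when its nose points straight at the shackle (the lock's +x, white index mark); positive anticlockwise from there, seen from above. Clicks into notches 0.349 rad (20 degrees) apart, one at 0; let go within 0.1 of a notch it snaps in. About 0.15 N m a click. Starts two to four clicks anticlockwise of 0, seldom between two; range -1.0 to 1.65. Only at 0 is the shackle free
- shackle (a joint): how far the shackle is drawn up, m: 0 shut, 0.028 at its stop. With the dial at 0 it takes 2 to 3 N, less than the lock's weight, and stays where it is left; in other notches it is blocked after 3 mm. From 0.014 up the short leg is above the hasp (lock on the ledge). Past the stop it carries the lock; open, it keeps the dial from turning
- pot_lid: black enamel pot lid, 100 mm across, 37 mm high with its knob, lying on top of the case; origin at the centre of its underside. Leave alone
- mug: black enamel mug, 76 mm across, 80 mm high, standing on the table beside the lock, on the case's +y side; origin at the centre of its underside. Leave alone
- key_padlock: small brass padlock with a keyhole type body and no dial, 40 x 45 x 18 mm, lying flat on the table beside the lock, on the case's -y side; origin at the centre of its underside. Not the one to open. Leave alone
- saucepan: black enamel saucepan, 160 mm across, 85 mm high, one long handle; origin at the centre of its underside. Leave alone
- stewpot: black enamel pot, 170 mm across, 110 mm high; origin at the centre of its underside. Leave alone
- steamer_plate: black perforated round plate, 150 mm across, 6 mm thick, flat on the table; origin at the centre of its underside. Leave alone
- mallet: rubber-headed hammer lying on the table. Leave alone
Not all that is in view belongs to the job. What is shaped like the lock but blue or turquoise is not meant.

How it is judged:
By the outcome, as a careful person would: the job done as asked, in the order asked, and still so for the second after the job is handed in, while the arm keeps its last pose, push and grip.
It also fails if it takes over 54 s, if anything falls off the work surface, if the arm or the gripper's body presses on something with over 40 N, if the wrist force passes 120 N, or if a joint passes its speed limit or range.

## Robot

A 7-joint arm with a two-finger parallel gripper is mounted at the origin on the work surface. World frame = base frame: x ahead of the robot, y to its left, z up, the work surface at z = 0. Lengths are in m, angles in rad, forces in N, time in s.
With the tool pointing down it reaches from about 0.4 to 0.85 m from the base axis. Payload 4.5 kg.
Tool frame: the origin (TCP) lies midway between the tips of the shut fingers; the grasp point (between the pads) lies 19 mm behind it; z points along the fingers, x is the direction in which the jaws open and shut, and the axes are right-handed (so a half turn about z gives the same grasp; the last joint's range is limited). The gripper opens to 85 mm and grips with 20 to 120 N. Pads are 22 mm wide; open, the fingers measure 114 mm over their backs; the gripper's body (76 mm by 85 mm) begins 54 mm behind the grasp point. The pads swing forward as they close: fully open they stand 13 mm farther back than shut.
Start: joints at [1.318, 0.689, -0.195, 1.565, 0.157, 0.902, -0.215], TCP at [0.177, -0.599, 0.231] pointing down, gripper open.
Joint ranges: [-3.01, 3.01], [-0.46, 2.08], [-1.47, 1.51], [0.13, 2.56], [-1, 4.14], [0.04, 2.09], [-2.66, 2.66]. Speed limits (rad/s): [2.57, 2.57, 3.14, 3.14, 3.14, 3.14, 3.14].

## Interface

Orientations are given as [roll, pitch, yaw] about the fixed x, y, z axes, in that order (R = Rz(yaw) Ry(pitch) Rx(roll)).
In Python, from station import ctrl, vision gives the robot as it stands. The module is installed in compiled form; this text tells all that it offers.
- The arm moves only by the tool step_arm, never from a script. Its argument "steps" is a list of rows, each an object with "gripper": the finger opening in m, from 0 to 0.0854; "translation": the shift along the tool's x, y, z in m, a list of three; "spin": the turn about the tool's z in degrees. In form: [{"gripper": gripper, "translation": [tx, ty, tz], "spin": spin}, ...]. A call has 1 to 10 rows; each row is the pose to reach, as a shift and turn from the pose commanded when the call began, along the tool's axes at that moment; what a row does not reach only later rows make up. A row lasts 1/10 s, in which the tool goes at most 50 mm and 8.59 degrees, less where a joint would pass 70% of its speed; a pose out of reach is approached as far as the arm can. A call with a gripper value outside its range is refused whole. The fingers move at their own pace and stop on an object; "grip_force" is the grip in N (left out, the last holds). Time passes only in rows, so rows that repeat a pose let the fingers close. It gives the time, the measured TCP pose, the force and the opening at its end, in the units of the state.
- ctrl.read_state(): the state, without advancing time (a new reading comes with each control period).
- vision.get_image(name): name is "scene" or "top"; returns the picture (480x640x3 uint8, red, green, blue); there is no depth.
- vision.camera_info(name): a dict with "camera_matrix" (3x3 intrinsics, pixels), "eye" and "orientation" of the camera in the world. Camera axes: x right, y up, looking along -z (the intrinsics and any distortion apply to the point x, -y, -z); pixel columns grow to the right and rows downward; lengths in m; the calibration is good to about 2 mm. A picture is of the moment at which its call begins. camera_info takes no time and is no camera call.
- ctrl.sign_off(): hands the job in, once; it reports no verdict.
The state is a dict: "t": time; "joint_positions": joint angles; "qvel": joint speeds; "effort": joint torques, N m; "tool_pos": TCP position; "tool_rot": TCP orientation; "wrist_force": force on the tool from outside, world axes, zero at the start; "torque": the same for the moment, N m; "gripper_width": finger opening in m.
Only numpy, scipy, OpenCV 4.12 (cv2) and the standard library are available. Lean on these libraries where they do the work, as an engineer would, in place of code of your own. Each camera call takes 0.05 s, during which the arm holds its last target.

## Working session

There is one attempt and no reset: what is moved stays moved. The work goes in short steps, Python scripts to look and compute and a tool call to move; the robot and the scene stay as the last step left them, time stands still between calls to the robot, and variables do not carry over. Pictures are saved under pics/ and viewed, and the job is handed in when it is done.

Besides the shell and the picture viewer there is one more tool, called in YAML: its name, and indented under it one key for each argument. step_arm: Moves the arm, as the interface text tells. Its arguments: {"type":"object","properties":{"steps":{"type":"array","items":{"type":"object","properties":{"gripper":{"type":"number"},"translation":{"type":"array","items":{"type":"number"}},"spin":{"type":"number"}}}},"grip_force":{"type":"number"}},"required":["steps"]}

```bash
mkdir -p pics
python3 - <<'E'
from station import ctrl, vision
import cv2
for n in ("scene","top"):
    cv2.imwrite(f"pics/{n}0.png",vision.get_image(n)[:,:,::-1]); print(n,vision.camera_info(n))
print(ctrl.read_state())
E
```

```text
scene {'camera_matrix': array([[475.33796363,   0.        , 318.48480656],
       [  0.        , 475.33796363, 246.63736489],
       [  0.        ,   0.        ,   1.        ]]), 'eye': array([ 1.15697519, -0.48365493,  0.81723849]), 'orientation': array([ 0.83081133, -0.0107409 ,  0.93306284])}
top {'camera_matrix': array([[519.29857353,   0.        , 321.51831557],
       [  0.        , 519.29857353, 234.52101506],
       [  0.        ,   0.        ,   1.        ]]), 'eye': array([0.21360959, 0.01411203, 1.50762382]), 'orientation': array([ 2.09521646e-01,  1.56994863e-03, -1.60417584e+00])}
{'t': 0.1, 'joint_positions': array([ 1.31778539,  0.68990767, -0.19450375,  1.56625224,  0.15731095,
        0.90249458, -0.21506797]), 'qvel': array([ 8.68653007e-05, -2.75415149e-03,  1.86881754e-04, -1.49931188e-03,
        8.05609189e-05, -2.31300245e-04, -2.81332749e-05]), 'effort': array([-3.77418983e-03, -5.40608633e+01, -1.27165943e+00, -1.58986974e+01,
        9.41272097e-03,  4.41240714e-03,  2.52245320e-05]), 'tool_pos': array([ 0.17658885, -0.59892218,  0.23055586]), 'tool_rot': array([ 3.14145286e+00,  1.66506012e-03, -1.28388147e+00]), 'wrist_force': array([ 0.40584055, -0.13208032, -0.56896827]), 'torque': array([0.01104498, 0.03991928, 0.0044352 ]), 'gripper_width': 0.08553058123386756}
```

View pics/scene0.png

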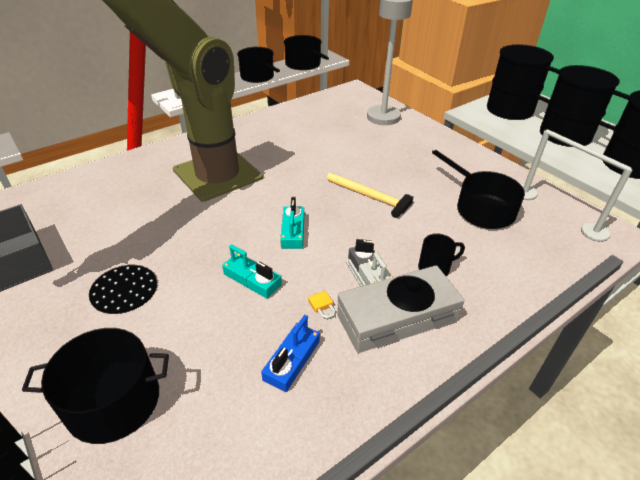

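View pics/top0.png

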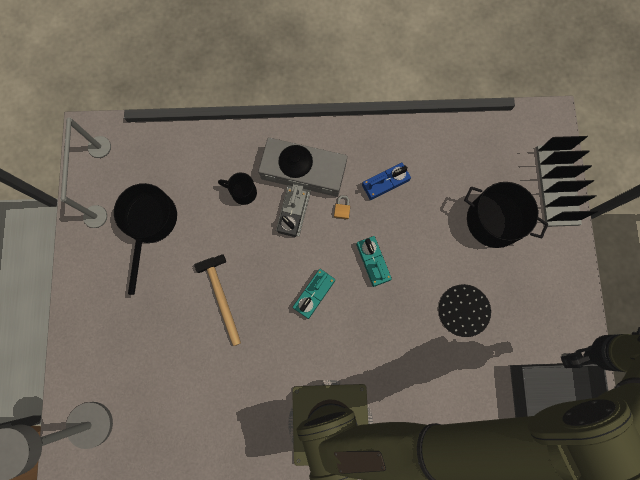

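The scene view shows the grey case at (400,305), with the lock on the ledge at (368,262). In the top view the lock is at (292,210) and the case at (303,165). I'll enlarge both.

Run:
```python
import cv2
a=cv2.imread("pics/top0.png")[130:250,220:380]; cv2.imwrite("pics/top0c.png",cv2.resize(a,None,fx=5,fy=5,interpolation=cv2.INTER_CUBIC))
a=cv2.imread("pics/scene0.png")[225:345,325:485]; cv2.imwrite("pics/scene0c.png",cv2.resize(a,None,fx=5,fy=5,interpolation=cv2.INTER_CUBIC))
```

```text
(no output)
```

View pics/top0c.png

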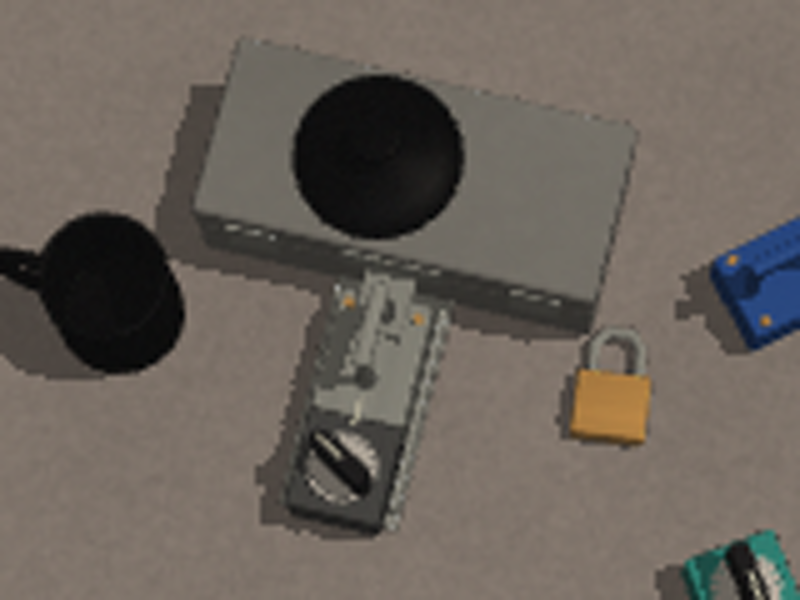

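View pics/scene0c.png

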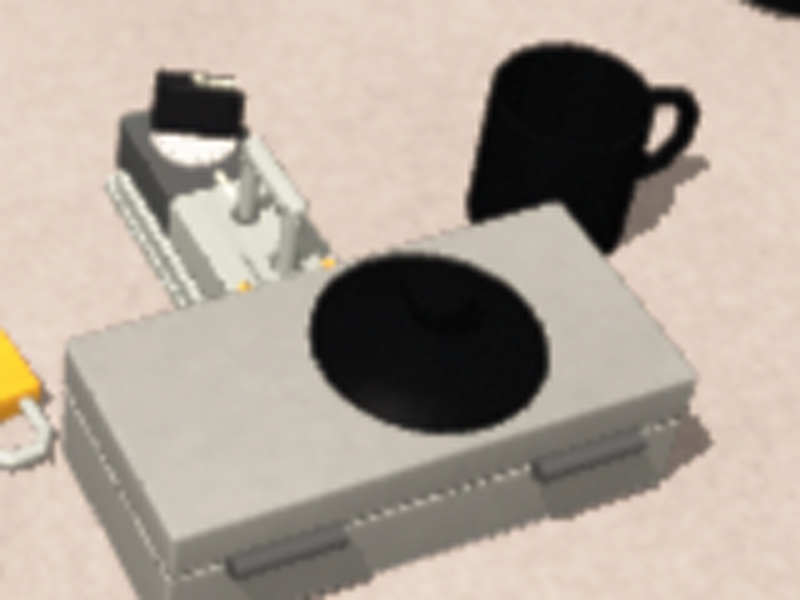

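```bash
cat > h.py <<'E'
import numpy as np, cv2
from station import ctrl, vision
from scipy.spatial.transform import Rotation as R
def ray(n,px):
    i=vision.camera_info(n);K=i["camera_matrix"]
    p=cv2.undistortPoints(np.array([[px]],float),K,np.zeros(5))[0,0]
    d=R.from_euler('xyz',i["orientation"]).apply([p[0],-p[1],-1]); return np.array(i["eye"]),d
def onz(n,px,z):
    e,d=ray(n,px); return e+d*(z-e[2])/d[2]
def tri(pt,ps):
    e1,d1=ray("top",pt);e2,d2=ray("scene",ps)
    s=np.linalg.lstsq(np.c_[d1,-d2],e2-e1,rcond=None)[0]
    a,b=e1+s[0]*d1,e2+s[1]*d2; return (a+b)/2,np.linalg.norm(a-b)
def proj(n,P):
    i=vision.camera_info(n);K=i["camera_matrix"]
    c=R.from_euler('xyz',i["orientation"]).inv().apply(np.array(P)-i["eye"]); c=c*[1,-1,-1]
    q=c@K.T; return q[:2]/q[2]
E
python3 - <<'E'
from h import *
np.set_printoptions(precision=4,suppress=True)
T=lambda x,y:(x/5+220-.4,y/5+130-.4); S=lambda x,y:(x/5+325-.4,y/5+225-.4)
c=[onz("top",T(*p),.074) for p in [(240,38),(637,127),(590,302),(195,211)]]
print("case",np.array(c)); 
s=[onz("scene",S(*p),.074) for p in [(692,380),(172,545),(66,345),(557,202)]]
print("caseS",np.array(s))
for q in (c,s):
    q=np.array(q)
    for a,b in ((0,1),(1,2),(2,3),(3,0)):
        v=q[b]-q[a];print(np.linalg.norm(v),np.degrees(np.arctan2(v[1],v[0])))
print("disc",onz("top",T(342,466),.0465),onz("scene",S(198,140),.0465))
print("bartop ends top",onz("top",T(318,437),.0785),onz("top",T(362,490),.0785))
print("bow top ends",onz("top",T(378,287),.089),onz("top",T(365,378),.089))
print("bow scene ends",onz("scene",S(253,140),.089),onz("scene",S(298,208),.089))
print("bartop scene corners",[onz("scene",S(*p),.0785) for p in [(158,70),(245,84),(240,97),(153,86)]])
print("lock top near edge", onz("top",T(290,500),.042),onz("top",T(380,520),.042))
E
```

```text
case [[ 0.8161  0.1549  0.074 ]
 [ 0.7529 -0.076   0.074 ]
 [ 0.6476 -0.0444  0.074 ]
 [ 0.7102  0.1822  0.074 ]]
caseS [[ 0.8163  0.1514  0.074 ]
 [ 0.754  -0.0776  0.074 ]
 [ 0.6485 -0.0466  0.074 ]
 [ 0.7103  0.1839  0.074 ]]
0.2393682344867769 -105.30497843803734
0.10996139094433541 163.2789899396757
0.23505983126322907 74.55035011775475
0.10934587339235709 -14.470868134278646
0.237256662395819 -105.21851297601692
0.10991817163696942 163.6421295495538
0.238689861978492 74.99787806054692
0.11085693330699194 -17.088340822753832
disc [0.5621 0.1017 0.0465] [0.5642 0.1011 0.0465]
bartop ends top [0.5718 0.1131 0.0785] [0.5402 0.0888 0.0785]
bow top ends [0.656  0.0766 0.089 ] [0.6026 0.0852 0.089 ]
bow scene ends [0.6114 0.0889 0.089 ] [0.6555 0.0759 0.089 ]
bartop scene corners [array([0.5411, 0.093 , 0.0785]), array([0.5725, 0.1197, 0.0785]), array([0.578 , 0.1118, 0.0785]), array([0.5484, 0.0839, 0.0785])]
lock top near edge [0.544  0.1324 0.042 ] [0.5304 0.0807 0.042 ]
```

Run:
```python
from h import *
np.set_printoptions(precision=4,suppress=True)
C=np.array([.5612,.1011]);yaw=np.radians(-15.2)
tiles=[]
for n,(x0,y0) in (("top",(275,210)),("scene",(345,230))):
    im=cv2.imread(f"pics/{n}0.png"); f=10
    a=cv2.resize(im[y0:y0+35,x0:x0+38],None,fx=f,fy=f,interpolation=cv2.INTER_CUBIC); tiles.append(a.copy())
    for deg,col in ((60,(0,0,255)),(40,(0,255,0))):
        t=yaw+np.radians(deg);d=np.array([np.cos(t),np.sin(t)]);p=np.array([-d[1],d[0]])
        q=[ (proj(n,[*(C+a1*.02*d+b*.006*p),.0785])-[x0,y0]+.5)*f for a1,b in((1,1),(1,-1),(-1,-1),(-1,1))]
        cv2.polylines(a,[np.int32(q)],True,col,1)
    tiles.append(a)
cv2.imwrite("pics/bar0.png",np.vstack([np.hstack(tiles[:2]),np.hstack(tiles[2:])])[:, :800])
```

```text
(no output)
```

View pics/bar0.png

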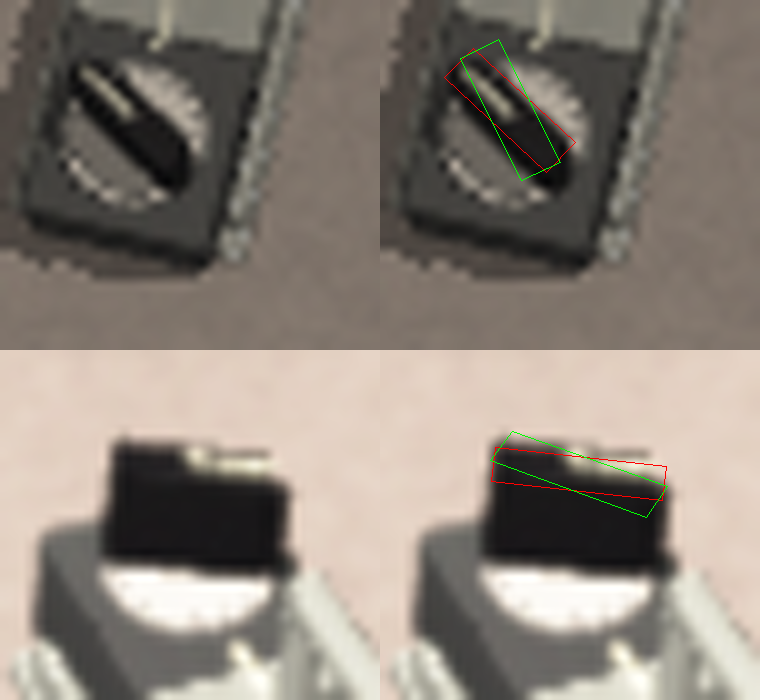

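step_arm:
  steps:
    - {"gripper": 0.04,"translation": [-0.035,-0.035,0],"spin": -3}
    - {"gripper": 0.04,"translation": [-0.07,-0.07,0],"spin": -6}
    - {"gripper": 0.04,"translation": [-0.105,-0.105,0],"spin": -9}
    - {"gripper": 0.04,"translation": [-0.14,-0.14,0],"spin": -12}
    - {"gripper": 0.04,"translation": [-0.175,-0.175,0],"spin": -15}
    - {"gripper": 0.04,"translation": [-0.21,-0.21,0],"spin": -18}
    - {"gripper": 0.04,"translation": [-0.245,-0.245,0],"spin": -21}
    - {"gripper": 0.04,"translation": [-0.28,-0.28,0],"spin": -24}
    - {"gripper": 0.04,"translation": [-0.315,-0.315,0],"spin": -27}
    - {"gripper": 0.04,"translation": [-0.35,-0.35,0],"spin": -28}

```text
t: 1.1
tool_pos: [0.414, -0.163, 0.2312]
tool_rot: [3.141, 0.0, -0.794]
wrist_force: [0.9, -1.0, -0.0]
gripper_width: 0.04
```

The bar lines up with the 60° projection (three clicks) in both views, with its nose towards +x, +y. The white line runs from about (283,217) to (288,221) in the top view. Next I move above the dial.

step_arm:
  steps:
    - {"gripper": 0.04,"translation": [-0.012,-0.041,0],"spin": 0}
    - {"gripper": 0.04,"translation": [-0.025,-0.083,0],"spin": 0}
    - {"gripper": 0.04,"translation": [-0.037,-0.124,0],"spin": 0}
    - {"gripper": 0.04,"translation": [-0.05,-0.166,0],"spin": 0}
    - {"gripper": 0.04,"translation": [-0.062,-0.207,0],"spin": 0}
    - {"gripper": 0.04,"translation": [-0.075,-0.249,0.03],"spin": 0}
    - {"gripper": 0.04,"translation": [-0.087,-0.29,0.06],"spin": 0}
    - {"gripper": 0.04,"translation": [-0.087,-0.29,0.1],"spin": 0}
    - {"gripper": 0.04,"translation": [-0.087,-0.29,0.131],"spin": 0}
    - {"gripper": 0.04,"translation": [-0.087,-0.29,0.131],"spin": 0}

```text
t: 2.1
tool_pos: [0.5561, 0.0999, 0.0962]
tool_rot: [3.133, 0.005, -0.794]
wrist_force: [0.8, -0.9, 0.3]
gripper_width: 0.0397
```

Run:
```python
from h import *
s=ctrl.read_state();print(s["tool_pos"],s["tool_rot"],s["joint_positions"],s["wrist_force"],s["torque"])
t=[]
for n,(x0,y0) in (("top",(250,170)),("scene",(320,200))):
    im=vision.get_image(n)[:,:,::-1]; cv2.imwrite(f"pics/{n}1.png",im)
    t.append(cv2.resize(im[y0:y0+100,x0:x0+66],None,fx=6,fy=6,interpolation=cv2.INTER_CUBIC))
cv2.imwrite("pics/hov.png",np.hstack(t))
```

```text
[0.55614862 0.09990049 0.09615391] [ 3.13322168  0.00453636 -0.7939992 ] [-0.14876137  0.81182153 -0.1890945   1.84838909  0.27963255  0.51682168
 -1.31965411] [ 0.83492513 -0.91953878  0.34995386] [-0.02934365  0.06031985  0.08392701]
```

View pics/hov.png

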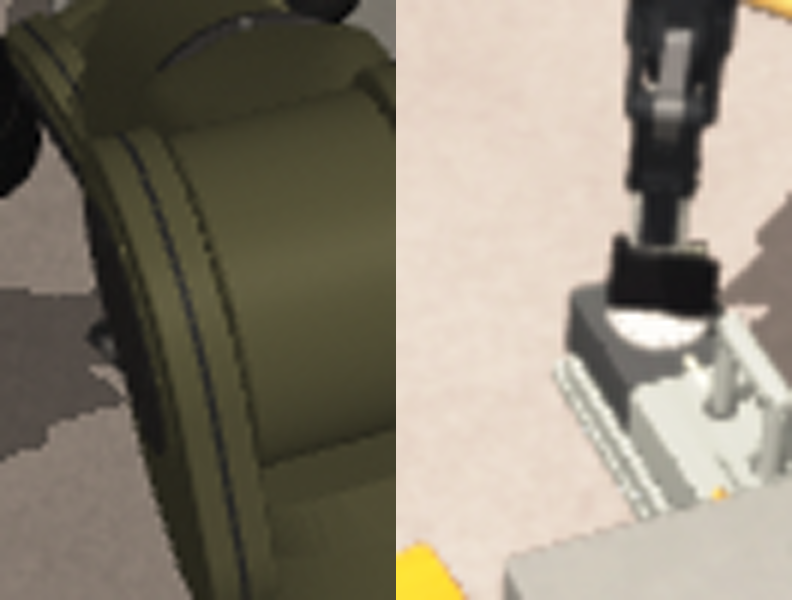

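The scene view shows the fingers centred over the bar at about (430,241), straddling it. I descend and check for contact.

step_arm:
  steps:
    - {"gripper": 0.04,"translation": [0,0,0],"spin": 0}
    - {"gripper": 0.04,"translation": [0,0,0.01],"spin": 0}
    - {"gripper": 0.04,"translation": [0,0,0.02],"spin": 0}
    - {"gripper": 0.04,"translation": [0,0,0.03],"spin": 0}
    - {"gripper": 0.04,"translation": [0,0,0.04],"spin": 0}
    - {"gripper": 0.04,"translation": [0,0,0.046],"spin": 0}
    - {"gripper": 0.04,"translation": [0,0,0.046],"spin": 0}

```text
t: 2.9
tool_pos: [0.5589, 0.1002, 0.053]
tool_rot: [3.14, 0.001, -0.795]
wrist_force: [0.2, 0.1, -0.4]
gripper_width: 0.04
```

step_arm:
  grip_force: 30
  steps:
    - {"gripper": 0.02,"translation": [0,0,0],"spin": 0}
    - {"gripper": 0.01,"translation": [0,0,0],"spin": 0}
    - {"gripper": 0.005,"translation": [0,0,0],"spin": 0}
    - {"gripper": 0.005,"translation": [0,0,0],"spin": 0}
    - {"gripper": 0.005,"translation": [0,0,0],"spin": 0}

```text
t: 3.4
tool_pos: [0.5598, 0.1006, 0.0546]
tool_rot: [-3.141, -0.0, -0.795]
wrist_force: [-0.2, 1.7, 2.9]
gripper_width: 0.0115
```

Run:
```python
from h import *
s=ctrl.read_state();print(s["tool_pos"],s["tool_rot"],s["wrist_force"],s["torque"],s["gripper_width"])
```

```text
[0.55975943 0.10060353 0.05460937] [-3.14114760e+00 -8.87680663e-05 -7.95088042e-01] [-0.20349669  1.65135758  2.86245088] [ 0.09901111  0.2437736  -0.00894455] 0.011453039442756968
```

step_arm:
  steps:
    - {"gripper": 0.005,"translation": [0,0,0],"spin": 5}
    - {"gripper": 0.005,"translation": [0,0,0],"spin": 10}
    - {"gripper": 0.005,"translation": [0,0,0],"spin": 15}
    - {"gripper": 0.005,"translation": [0,0,0],"spin": 20}
    - {"gripper": 0.005,"translation": [0,0,0],"spin": 20}
    - {"gripper": 0.005,"translation": [0,0,0],"spin": 20}

```text
t: 4.0
tool_pos: [0.5598, 0.1012, 0.0546]
tool_rot: [-3.141, 0.001, -1.142]
wrist_force: [-2.0, 3.1, 3.6]
gripper_width: 0.0113
```

Run:
```python
from h import *
s=ctrl.read_state();print(s["tool_pos"],s["tool_rot"],s["wrist_force"],s["torque"],s["gripper_width"])
```

```text
[0.55977699 0.10123608 0.05460547] [-3.14078089e+00  5.86886544e-04 -1.14191277e+00] [-2.00450548  3.07836862  3.55473891] [ 0.58163709  0.32209113 -0.07104005] 0.011337182101536005
```

step_arm:
  steps:
    - {"gripper": 0.005,"translation": [0,0,0],"spin": 5}
    - {"gripper": 0.005,"translation": [0,0,0],"spin": 10}
    - {"gripper": 0.005,"translation": [0,0,0],"spin": 15}
    - {"gripper": 0.005,"translation": [0,0,0],"spin": 20}
    - {"gripper": 0.005,"translation": [0,0,0],"spin": 20}
    - {"gripper": 0.005,"translation": [0,0,0],"spin": 20}

```text
t: 4.6
tool_pos: [0.5596, 0.1012, 0.0546]
tool_rot: [-3.141, 0.001, -1.49]
wrist_force: [-1.6, 2.7, 5.5]
gripper_width: 0.0112
```

step_arm:
  steps:
    - {"gripper": 0.005,"translation": [0,0,0],"spin": 5}
    - {"gripper": 0.005,"translation": [0,0,0],"spin": 10}
    - {"gripper": 0.005,"translation": [0,0,0],"spin": 15}
    - {"gripper": 0.005,"translation": [0,0,0],"spin": 20}
    - {"gripper": 0.005,"translation": [0,0,0],"spin": 20}
    - {"gripper": 0.005,"translation": [0,0,0],"spin": 20}

```text
t: 5.2
tool_pos: [0.5597, 0.1012, 0.0546]
tool_rot: [3.141, 0.001, -1.839]
wrist_force: [-0.7, 2.4, 5.8]
gripper_width: 0.0111
```

Run:
```python
from h import *
s=ctrl.read_state();print(s["tool_pos"],s["tool_rot"],s["wrist_force"],s["torque"],s["gripper_width"],s["joint_positions"][6])
x0,y0=320,200
im=vision.get_image("scene")[:,:,::-1]
cv2.imwrite("pics/turn.png",cv2.resize(im[y0:y0+90,x0:x0+120],None,fx=6,fy=6,interpolation=cv2.INTER_CUBIC))
```

```text
[0.55973754 0.10121944 0.05459549] [ 3.14144652e+00  9.74526126e-04 -1.83858131e+00] [-0.72178439  2.38876794  5.81727172] [ 0.79093006  0.33756384 -0.06126038] 0.011063197583957017 -1.9698256711030846
```

View pics/turn.png

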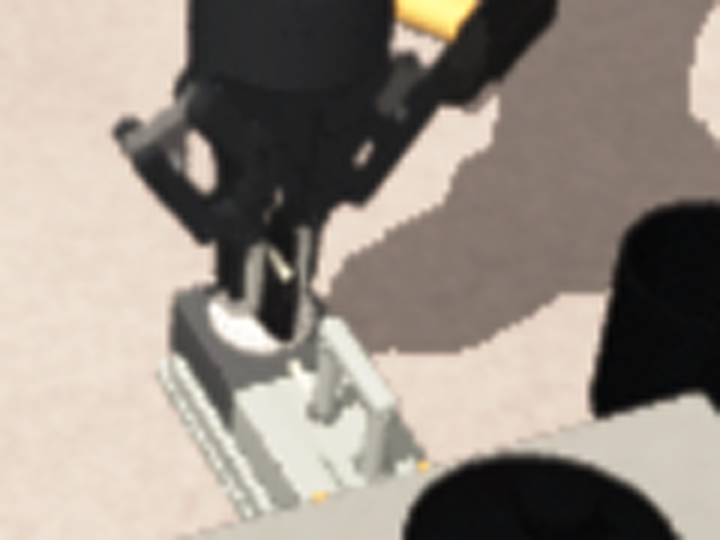

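The nose now points at the index mark at (369,261), seen in the scene view. Yaw is -105.3°, which matches the lock axis. I release and go up.

step_arm:
  steps:
    - {"gripper": 0.035,"translation": [0,0,0],"spin": 0}
    - {"gripper": 0.035,"translation": [0,0,0],"spin": 0}
    - {"gripper": 0.035,"translation": [0,0,0],"spin": 0}
    - {"gripper": 0.035,"translation": [0,0,0],"spin": 0}
    - {"gripper": 0.035,"translation": [0,0,-0.02],"spin": 0}
    - {"gripper": 0.035,"translation": [0,0,-0.05],"spin": 0}
    - {"gripper": 0.035,"translation": [0,-0.02,-0.06],"spin": 0}
    - {"gripper": 0.035,"translation": [0,-0.045,-0.06],"spin": 0}
    - {"gripper": 0.035,"translation": [0,-0.068,-0.06],"spin": 0}
    - {"gripper": 0.035,"translation": [0,-0.068,-0.06],"spin": 0}

```text
t: 6.25
tool_pos: [0.6286, 0.08, 0.1146]
tool_rot: [-3.137, -0.0, -1.845]
wrist_force: [0.1, 0.1, -0.4]
gripper_width: 0.0349
```

Run:
```python
from h import *
s=ctrl.read_state();print(s["tool_pos"],s["tool_rot"],s["wrist_force"],s["torque"],s["gripper_width"],s["joint_positions"][6])
x0,y0=320,200
im=vision.get_image("scene")[:,:,::-1]
cv2.imwrite("pics/bow.png",cv2.resize(im[y0:y0+90,x0:x0+120],None,fx=6,fy=6,interpolation=cv2.INTER_CUBIC))
```

```text
[0.62857265 0.0800312  0.11463084] [-3.13674667e+00 -1.18211488e-04 -1.84461454e+00] [ 0.08762949  0.05115133 -0.4050344 ] [-0.04176345  0.02483814 -0.0678865 ] 0.03487870814626118 -1.94343730057935
```

View pics/bow.png

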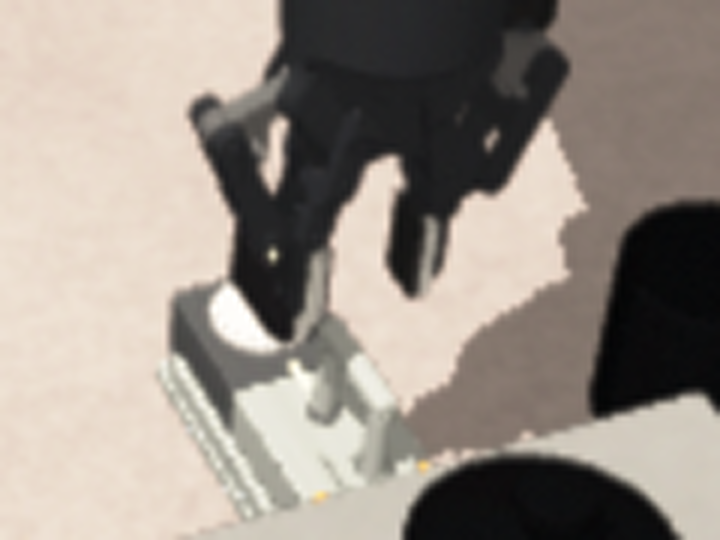

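step_arm:
  steps:
    - {"gripper": 0.035,"translation": [0,0,0],"spin": 0}
    - {"gripper": 0.035,"translation": [0,0,0],"spin": 0}
    - {"gripper": 0.035,"translation": [0,0,0.01],"spin": 0}
    - {"gripper": 0.035,"translation": [0,0,0.02],"spin": 0}
    - {"gripper": 0.035,"translation": [0,0,0.03],"spin": 0}
    - {"gripper": 0.035,"translation": [0,0,0.04],"spin": 0}
    - {"gripper": 0.035,"translation": [0,0,0.05],"spin": 0}
    - {"gripper": 0.035,"translation": [0,0,0.05],"spin": 0}

```text
t: 7.1
tool_pos: [0.6239, 0.082, 0.0623]
tool_rot: [3.139, -0.001, -1.842]
wrist_force: [-0.3, 0.5, -0.4]
gripper_width: 0.0354
```

Run:
```python
from h import *
s=ctrl.read_state();print(s["tool_pos"],s["tool_rot"],s["wrist_force"],s["torque"],s["gripper_width"],s["joint_positions"][6])
x0,y0=320,200
im=vision.get_image("scene")[:,:,::-1]
cv2.imwrite("pics/bow2.png",cv2.resize(im[y0:y0+90,x0:x0+120],None,fx=6,fy=6,interpolation=cv2.INTER_CUBIC))
```

```text
[0.62388903 0.08199158 0.06232401] [ 3.13858467e+00 -1.39957258e-03 -1.84244952e+00] [-0.27764855  0.52666507 -0.38607305] [-0.03270525 -0.01440336  0.03047028] 0.03540207639255798 -1.938904956958592
```

View pics/bow2.png

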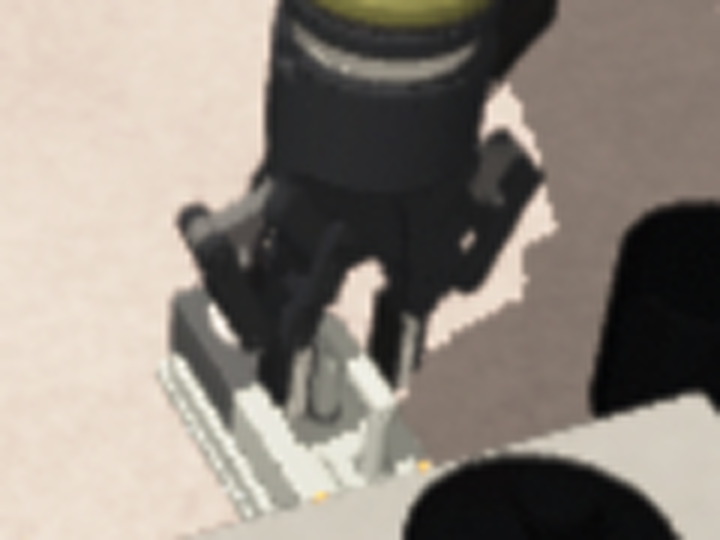

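The bow at (380,262) lies between the fingers, and the nose still points at the shackle. I close gently first.

step_arm:
  grip_force: 25
  steps:
    - {"gripper": 0.025,"translation": [0,0,0],"spin": 0}
    - {"gripper": 0.018,"translation": [0,0,0],"spin": 0}
    - {"gripper": 0.012,"translation": [0,0,0],"spin": 0}
    - {"gripper": 0.005,"translation": [0,0,0],"spin": 0}
    - {"gripper": 0.005,"translation": [0,0,0],"spin": 0}

```text
t: 7.65
tool_pos: [0.6257, 0.0828, 0.0647]
tool_rot: [-3.141, 0.001, -1.842]
wrist_force: [-0.0, 2.1, 0.9]
gripper_width: 0.0095
```

Run:
```python
from h import *
s=ctrl.read_state();print(s["tool_pos"],s["tool_rot"],s["wrist_force"],s["torque"],s["gripper_width"])
```

```text
[0.62571358 0.0827598  0.06472215] [-3.14057784e+00  1.04358010e-03 -1.84199530e+00] [-0.00917896  2.08229989  0.91091198] [ 0.25587204 -0.15750623 -0.00499674] 0.009540930815555307
```

step_arm:
  grip_force: 70
  steps:
    - {"gripper": 0.005,"translation": [0,0,0],"spin": 0}
    - {"gripper": 0.005,"translation": [0,0,0],"spin": 0}
    - {"gripper": 0.005,"translation": [0,0,-0.002],"spin": 0}
    - {"gripper": 0.005,"translation": [0,0,-0.004],"spin": 0}
    - {"gripper": 0.005,"translation": [0,0,-0.006],"spin": 0}
    - {"gripper": 0.005,"translation": [0,0,-0.006],"spin": 0}

```text
t: 8.25
tool_pos: [0.6254, 0.0822, 0.0705]
tool_rot: [-3.141, 0.0, -1.842]
wrist_force: [1.0, 1.6, -0.6]
gripper_width: 0.0085
```

The shackle is past the 3 mm block with almost no load, so it is free.

step_arm:
  steps:
    - {"gripper": 0.005,"translation": [0,0,-0.003],"spin": 0}
    - {"gripper": 0.005,"translation": [0,0,-0.006],"spin": 0}
    - {"gripper": 0.005,"translation": [0,0,-0.009],"spin": 0}
    - {"gripper": 0.005,"translation": [0,0,-0.012],"spin": 0}
    - {"gripper": 0.005,"translation": [0,0,-0.015],"spin": 0}
    - {"gripper": 0.005,"translation": [0,0,-0.017],"spin": 0}
    - {"gripper": 0.005,"translation": [0,0,-0.017],"spin": 0}

```text
t: 8.95
tool_pos: [0.6254, 0.0821, 0.0878]
tool_rot: [-3.141, 0.0, -1.843]
wrist_force: [2.1, 0.9, 0.7]
gripper_width: 0.0086
```

Run:
```python
from h import *
s=ctrl.read_state();print(s["tool_pos"],s["tool_rot"],s["wrist_force"],s["torque"],s["gripper_width"])
x0,y0=320,200
im=vision.get_image("scene")[:,:,::-1]
cv2.imwrite("pics/up.png",cv2.resize(im[y0:y0+90,x0:x0+120],None,fx=6,fy=6,interpolation=cv2.INTER_CUBIC))
```

```text
[0.62537588 0.08212911 0.08781094] [-3.14106920e+00  1.78399820e-04 -1.84253339e+00] [2.14806043 0.85153966 0.68763881] [ 0.35098703 -0.41851535  0.03631898] 0.008564238646005957
```

View pics/up.png

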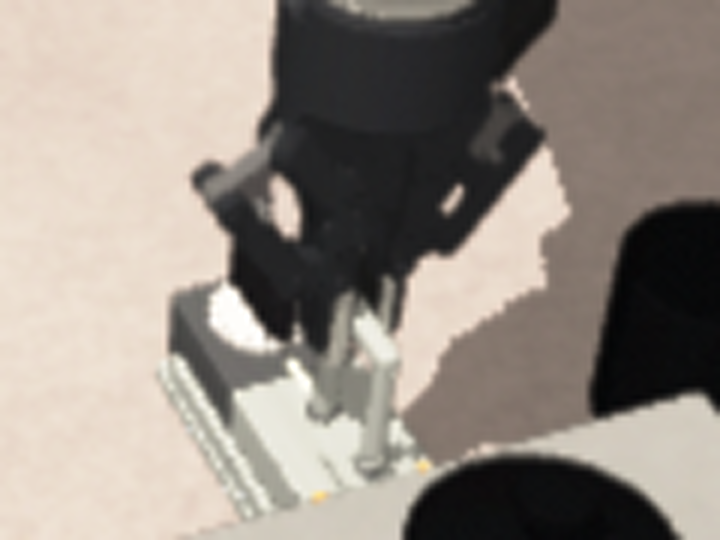

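The shackle is 23 mm up and the short leg at (382,277) is clear above the strap. Now I slide the lock out.

step_arm:
  steps:
    - {"gripper": 0.005,"translation": [0,0.003,0],"spin": 0}
    - {"gripper": 0.005,"translation": [0,0.008,0],"spin": 0}
    - {"gripper": 0.005,"translation": [0,0.013,0],"spin": 0}
    - {"gripper": 0.005,"translation": [0,0.018,0],"spin": 0}
    - {"gripper": 0.005,"translation": [0,0.02,0],"spin": 0}
    - {"gripper": 0.005,"translation": [0,0.02,0],"spin": 0}

```text
t: 9.6
tool_pos: [0.6053, 0.0878, 0.0873]
tool_rot: [3.141, -0.0, -1.842]
wrist_force: [3.3, 1.3, 0.7]
gripper_width: 0.0086
```

Run:
```python
from h import *
s=ctrl.read_state();print(s["tool_pos"],s["tool_rot"],s["wrist_force"],s["torque"],s["gripper_width"])
x0,y0=320,200
im=vision.get_image("scene")[:,:,::-1]
cv2.imwrite("pics/sl.png",cv2.resize(im[y0:y0+90,x0:x0+120],None,fx=6,fy=6,interpolation=cv2.INTER_CUBIC))
```

```text
[0.6053353  0.08776218 0.08728126] [ 3.14083032e+00 -1.17988703e-04 -1.84223477e+00] [3.34432129 1.25950818 0.71536014] [ 0.27960157 -0.71902794  0.02061045] 0.008556821775432696
```

View pics/sl.png

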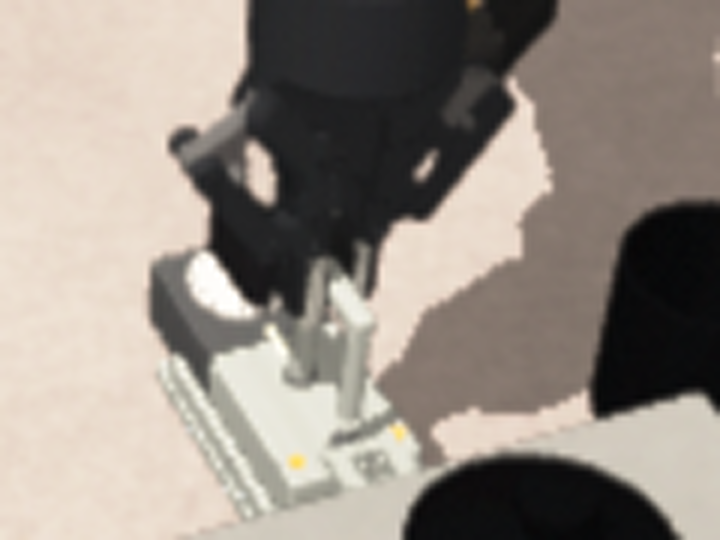

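The lock slides with the shackle, and the force is small. The hasp strap at (382,276) is now coming free.

step_arm:
  steps:
    - {"gripper": 0.005,"translation": [0,0.005,0],"spin": 0}
    - {"gripper": 0.005,"translation": [0,0.01,0],"spin": 0}
    - {"gripper": 0.005,"translation": [0,0.015,0],"spin": 0}
    - {"gripper": 0.005,"translation": [0,0.02,0],"spin": 0}
    - {"gripper": 0.005,"translation": [0,0.025,0],"spin": 0}
    - {"gripper": 0.005,"translation": [0,0.028,0],"spin": 0}
    - {"gripper": 0.005,"translation": [0,0.028,0],"spin": 0}
    - {"gripper": 0.005,"translation": [0,0.028,0],"spin": 0}

```text
t: 10.45
tool_pos: [0.5778, 0.0953, 0.0869]
tool_rot: [3.139, -0.001, -1.842]
wrist_force: [2.2, 1.0, -0.1]
gripper_width: 0.0084
```

Run:
```python
from h import *
s=ctrl.read_state();print(s["tool_pos"],s["tool_rot"],s["wrist_force"],s["torque"],s["gripper_width"])
x0,y0=320,200
im=vision.get_image("scene")[:,:,::-1]
cv2.imwrite("pics/sl2.png",cv2.resize(im[y0:y0+90,x0:x0+120],None,fx=6,fy=6,interpolation=cv2.INTER_CUBIC))
```

```text
[0.57775405 0.0952788  0.08692452] [ 3.13922945e+00 -6.44647732e-04 -1.84213796e+00] [ 2.17399305  1.01042178 -0.14474332] [ 0.34853239 -0.48686625  0.0190933 ] 0.008390894265030273
```

View pics/sl2.png

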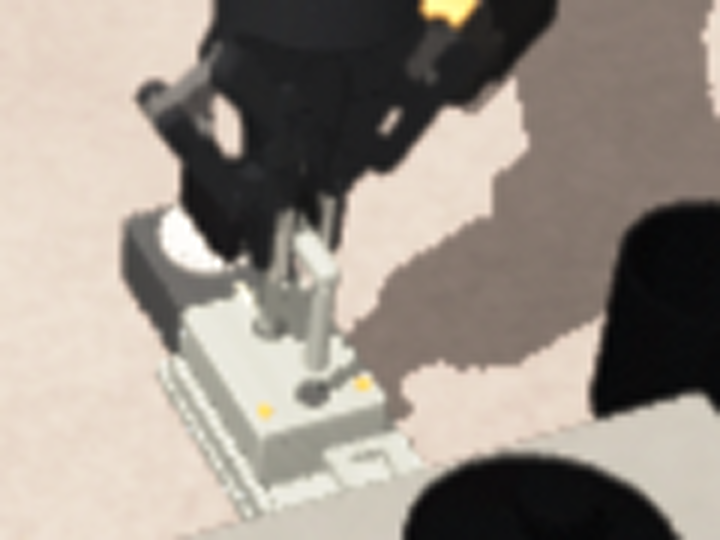

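The lock's end is clear of the strap by about 24 mm. I firm up the grip and lift slowly past the stop.

step_arm:
  grip_force: 110
  steps:
    - {"gripper": 0.003,"translation": [0,0,0],"spin": 0}
    - {"gripper": 0.003,"translation": [0,0,0],"spin": 0}
    - {"gripper": 0.003,"translation": [0,0,-0.002],"spin": 0}
    - {"gripper": 0.003,"translation": [0,0,-0.004],"spin": 0}
    - {"gripper": 0.003,"translation": [0,0,-0.006],"spin": 0}
    - {"gripper": 0.003,"translation": [0,0,-0.008],"spin": 0}
    - {"gripper": 0.003,"translation": [0,0,-0.011],"spin": 0}
    - {"gripper": 0.003,"translation": [0,0,-0.015],"spin": 0}
    - {"gripper": 0.003,"translation": [0,0,-0.02],"spin": 0}
    - {"gripper": 0.003,"translation": [0,0,-0.02],"spin": 0}

```text
t: 11.5
tool_pos: [0.5794, 0.0944, 0.1081]
tool_rot: [-3.14, -0.0, -1.843]
wrist_force: [0.6, 0.7, -5.7]
gripper_width: 0.008
```

Run:
```python
from h import *
s=ctrl.read_state();print(s["tool_pos"],s["tool_rot"],s["wrist_force"],s["torque"],s["gripper_width"])
x0,y0=320,200
im=vision.get_image("scene")[:,:,::-1]
cv2.imwrite("pics/li.png",cv2.resize(im[y0:y0+90,x0:x0+120],None,fx=6,fy=6,interpolation=cv2.INTER_CUBIC))
```

```text
[0.57938002 0.09444638 0.10805476] [-3.14035244e+00 -2.10685917e-04 -1.84299865e+00] [ 0.58464207  0.65270843 -5.73728191] [-0.05555402 -0.11648244  0.00523431] 0.007997487167756754
```

View pics/li.png

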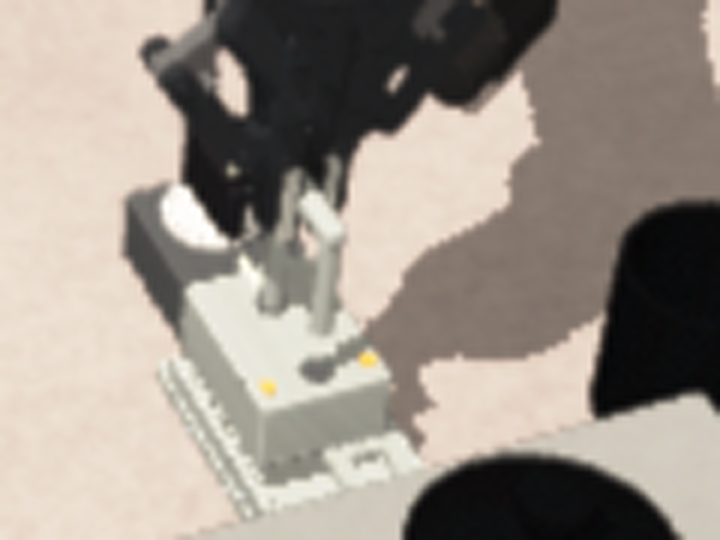

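The full weight of 5.7 N is held and the lock is off the ledge. I lift on.

step_arm:
  steps:
    - {"gripper": 0.003,"translation": [0,0,-0.004],"spin": 0}
    - {"gripper": 0.003,"translation": [0,0,-0.012],"spin": 0}
    - {"gripper": 0.003,"translation": [0,0,-0.025],"spin": 0}
    - {"gripper": 0.003,"translation": [0,0,-0.04],"spin": 0}
    - {"gripper": 0.003,"translation": [0,0,-0.055],"spin": 0}
    - {"gripper": 0.003,"translation": [0,0,-0.07],"spin": 0}
    - {"gripper": 0.003,"translation": [0,0,-0.085],"spin": 0}
    - {"gripper": 0.003,"translation": [0,0,-0.098],"spin": 0}
    - {"gripper": 0.003,"translation": [0,0,-0.107],"spin": 0}
    - {"gripper": 0.003,"translation": [0,0,-0.11],"spin": 0}

```text
t: 12.55
tool_pos: [0.5795, 0.0951, 0.2187]
tool_rot: [-3.14, 0.001, -1.843]
wrist_force: [1.0, 0.3, -6.4]
gripper_width: 0.0076
```

step_arm:
  steps:
    - {"gripper": 0.003,"translation": [0,0,0],"spin": 0}
    - {"gripper": 0.003,"translation": [0,0,0],"spin": 0}
    - {"gripper": 0.003,"translation": [0,0,0],"spin": 0}
    - {"gripper": 0.003,"translation": [0,0,0],"spin": 0}
    - {"gripper": 0.003,"translation": [0,0,0],"spin": 0}
    - {"gripper": 0.003,"translation": [0,0,0],"spin": 0}

```text
t: 13.15
tool_pos: [0.5789, 0.095, 0.2171]
tool_rot: [3.141, -0.0, -1.843]
wrist_force: [-0.4, -0.8, -6.3]
gripper_width: 0.0077
```

Run:
```python
from h import *
s=ctrl.read_state();print(s["tool_pos"],s["tool_rot"],s["wrist_force"],s["torque"],s["gripper_width"],abs(s["qvel"]).max())
x0,y0=320,160
im=vision.get_image("scene")[:,:,::-1]
cv2.imwrite("pics/scene_end.png",im);cv2.imwrite("pics/top_end.png",vision.get_image("top")[:,:,::-1])
cv2.imwrite("pics/end.png",cv2.resize(im[y0:y0+100,x0:x0+130],None,fx=6,fy=6,interpolation=cv2.INTER_CUBIC))
```

```text
[0.57889493 0.09496331 0.21708631] [ 3.14135330e+00 -2.44000575e-04 -1.84253647e+00] [-0.38525832 -0.83681095 -6.2840209 ] [ 0.00900957 -0.00940748  0.03266056] 0.007714959049519365 0.0020687878623505216
```

View pics/end.png

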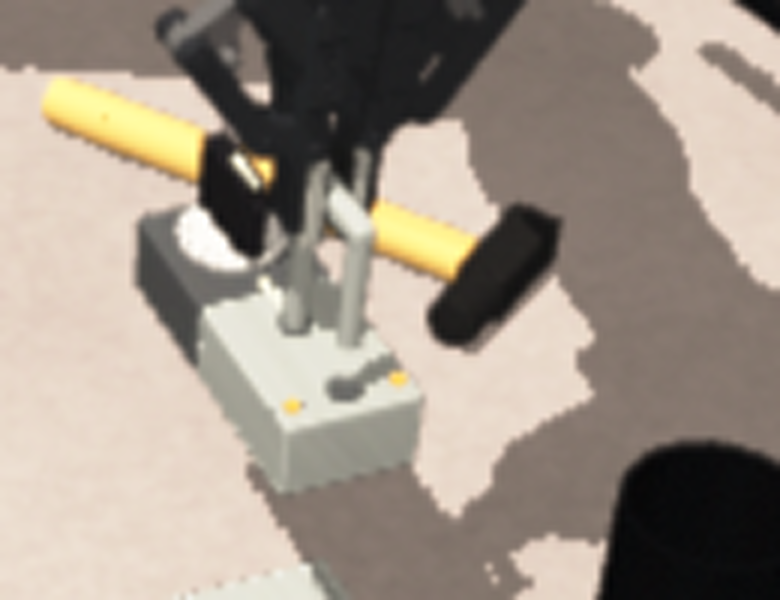

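View pics/scene_end.png

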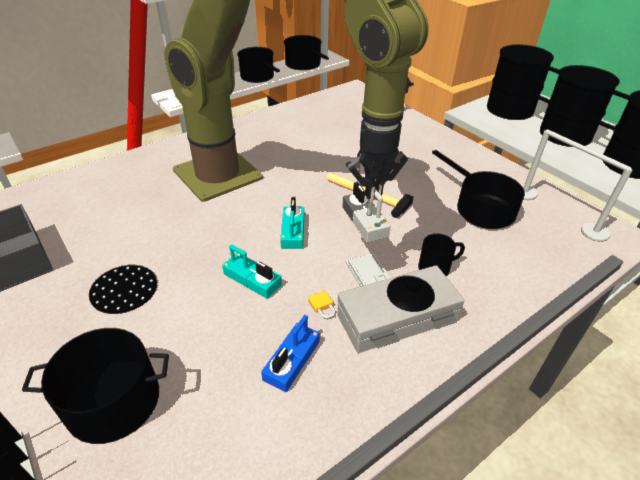

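Run:
```python
from h import *
np.set_printoptions(precision=4,suppress=True)
S=lambda x,y:(x/6+320-.4,y/6+160-.4)
s=ctrl.read_state();p=s["tool_pos"];u=np.array([np.cos(-1.8425+np.pi/2),np.sin(-1.8425+np.pi/2)]);v=np.array([-u[1],u[0]])
o=p[:2]+u*.0085
for pit in (0,5,-5):
  a=np.radians(pit); zz=p[2]+.019-.104
  out=[]
  for x,y,z in((.032,-.028,.034),(.032,.028,.034),(-.104,-.028,.034),(.032,-.028,0),(-.104,-.028,0)):
    dx,dz=x,z-.104; X=dx*np.cos(a)-dz*np.sin(a);Z=dx*np.sin(a)+dz*np.cos(a)
    q=proj("scene",[*(o+u*X+v*y),zz+.104+Z]); out.append(np.round((q-[319.6,159.6])*6))
  print(pit,zz,np.array(out).tolist())
```

```text
0 0.1321879852268682 [[284.0, 432.0], [426.0, 397.0], [133.0, 216.0], [277.0, 504.0], [129.0, 286.0]]
5 0.1321879852268682 [[292.0, 436.0], [435.0, 400.0], [138.0, 244.0], [288.0, 513.0], [137.0, 318.0]]
-5 0.1321879852268682 [[276.0, 427.0], [418.0, 392.0], [128.0, 188.0], [265.0, 493.0], [121.0, 254.0]]
```

The measured corners, (287,432), (138,222) and (137,287) in the enlarged crop, match the level prediction to about 1°. The underside is about 132 mm up. The lock is still, so I hand it in.

Run:
```python
from station import ctrl
print(ctrl.sign_off())
```

```text
the job is handed in; nothing more can be done
None
```

I opened the lock, slid it out from under the hasp and lifted it. I handed the job in at about 13 s, with the gripper still holding the lock by its shackle.

- **Dial:** I turned it three 20° clicks clockwise. The nose ended on the index mark, and the shackle then drew up past its 3 mm block with almost no load.
- **Shackle and slide:** I drew the shackle up 23 mm, slid the lock about 49 mm out along the ledge, then lifted it past the stop. Every wrist force I read, at the end of each move, was under 7 N.
- **Last checks:**
  - **Hold:** the gripper carried about 6 N of weight at rest.
  - **Pose:** the underside was about 132 mm above the table. It was level to about 1°, judged from corner positions in the scene view.
  - **Other things:** nothing else looked moved in that view. I did not check the final top view.
- **Disagreement:** the gripper read an opening of 7.7 mm on the 10 mm bow. I take this to be the pads giving under the 110 N grip, as the hold was steady.

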